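# Stop the power supply rocking with a wedge

## Task

The grey bench power supply rocks because its red foot, under the corner with the orange dot, is too short. With the fingertips, push the orange wedge along the bench, thin end first, until that foot stands on the wedge's flat top and the power supply is level, then press lightly on the blue pad at the opposite corner to check that it no longer rocks, and move clear. Only slide the wedge, do not pick it up; do not lift the power supply or shove it out of place, and leave the other things where they are.

Things in the scene. Friction and masses are not known exactly. Their poses are not given: they have to be found in the camera images.
- psu: Grey bench power supply, loose, 2 kg, case 180 x 220 x 80 mm (its x, y, z), underside 20 and top 100 mm above its origin, front panel to -x. Origin: level with the soles of the three good feet, under the case's centre. Four round 20 mm feet at x = +-70, y = +-90 mm; the red one at (-70, -90) is 7 mm short: at the start the box leans 3.5 degrees onto it. The wedge goes in from its -y side.
- short_foot (a point): Sole (lowest point) of the short red foot. A flat orange dot of 24 mm on top of the case lies right above it.
- check_pad: Blue round pad, 36 mm across and 4 mm thick, fixed on top of the case at the corner diagonally opposite the short foot (at x = 70, y = 90 mm of the power supply), right above a good foot. Origin: centre of its underside, so its top is 4 mm higher. It does not give.
- wedge: Loose orange wedge, 170 mm long (its x), 60 mm wide (y), 0.16 kg. Origin: centre of its underside. Thin end (1 mm high) at x = +85 mm, pointing roughly at the short foot; ramp up to 7 mm high at x = +30; flat top, where the foot belongs, 7 mm high from x = +30 to -35; block 22 mm high from there to the upright back at x = -85. Pushing it under the foot takes about 5 to 12 N.
- wedge_back (a point): Centre of the wedge's back face (60 mm wide, 22 mm high), 11 mm above the bench: the face to push. With the foot midway on the flat (over the wedge origin) this face is 65 mm outside the case, and the 22 mm block, which does not fit under the case, is 15 mm from it.
- screwdriver: Bystander: yellow screwdriver lying to the left of the power supply, about 200 mm long.
- spool: Bystander: red spool, 62 mm across, 50 mm high.
- model_tree: Bystander: small model tree on a round green base of 64 mm, about 100 mm high.
There are look-alikes about, which are no part of the job. What is meant by the wedge is not yellow, and is the smaller of those in its own colour.

How it is judged:
By the outcome, as a careful person would: the job done as asked, in the order asked, and still so for the second after the job is handed in, with the robot touching nothing.
It also fails if it takes over 54 s, if anything falls off the work surface, if the arm or the gripper's body presses on something with over 40 N, if the wrist force passes 120 N, or if a joint passes its speed limit or range.

## Robot

A 6-joint arm with a two-finger parallel gripper is mounted at the origin on the work surface. World frame = base frame: x ahead of the robot, y to its left, z up, the work surface at z = 0. Lengths are in m, angles in rad, forces in N, time in s.
With the tool pointing down it reaches from about 0.25 to 0.725 m from the base axis. Payload 4 kg.
Tool frame: the origin (TCP) lies on the centre line of the jaws, within the pads' length; the fingertips stand 17 mm ahead of it and the grasp point (between the pads) lies 2 mm behind it; z points along the fingers, x is the direction in which the jaws open and shut, and the axes are right-handed (so a half turn about z gives the same grasp; the last joint's range is limited). The gripper opens to 85 mm and grips with 20 to 120 N. Pads are 22 mm wide; open, the fingers measure 114 mm over their backs; the gripper's body (76 mm by 85 mm) begins 54 mm behind the grasp point. The pads swing forward as they close: fully open they stand 13 mm farther back than shut.
Start: joints at [-1.272, 0.241, 0.005, 1.335, 0, 1.571], TCP at [0.147, -0.478, 0.248] pointing down, gripper open.
Joint ranges: [-2.72, 2.72], [-1.05, 1.87], [-1.09, 1.28], [-1.99, 2.15], [-1.42, 1.44], [-3.14, 3.14]. Speed limits (rad/s): [2.79, 2.79, 3.14, 3.14, 3.14, 3.14].

## Interface

Orientations are given as a unit quaternion [x, y, z, w].
In Python, from workcell import bot gives the robot as it stands.
- The arm moves only by the tool jog_arm, never from a script. Its arguments are lists of equal length, an entry for each row: "jaw": the closure, from 0 (fully open) to 1 (shut); "linear": the shift along the tool's x, y, z in m, a list of three; "delta_rot": the turn, a rotation vector about the tool's x, y, z in degrees, a list of three. A call has exactly 8 rows; each row is the pose to reach, as a shift and turn from the pose commanded when the call began, along the tool's axes at that moment; what a row does not reach only later rows make up. A row lasts 1/12 s, in which the tool goes at most 41.7 mm and 7.16 degrees, less where a joint would pass 70% of its speed; a pose out of reach is approached as far as the arm can. A call with a gripper value outside its range is refused whole. The fingers move at their own pace and stop on an object; the grip force is fixed at half the most. Time passes only in rows, so rows that repeat a pose let the fingers close, or fill a call up. It gives the time, the measured TCP pose, the force and the opening at its end, in the units of the state.
- bot.get_obs(): the state, without advancing time (a new reading comes with each control period).
- bot.camera(name): name is "scene" or "top" or "wrist"; returns (picture, depth): 400x640x3 uint8, red, green, blue; 400x640 float32, m along the optical axis (not along the pixel's ray), 0 where there is no reading.
- bot.calibration(name): a dict with "fovy" (degrees; the focal length in pixels is half the picture's height over the tangent of half this angle, whatever the lens; pixels are square), "cx", "cy" (the principal point, pixels), "origin" and "orientation" of the camera in the world. Camera axes: x right, y down, z forward; pixel columns grow to the right and rows downward; lengths in m; the calibration is good to about 2 mm. A picture is of the moment at which its call begins: read the wrist's pose just before it. calibration takes no time and is no camera call; for the wrist camera it gives the pose at the moment of the call.
- bot.job_done(): hands the job in, once; it reports no verdict.
The state is a dict: "clock": time; "joint_pos": joint angles; "joint_vel": joint speeds; "tau": joint torques, N m; "eef_pos": TCP position; "tool_rot": TCP orientation; "ft_force": force on the tool from outside, world axes, zero at the start; "ft_torque": the same for the moment, N m; "grip_width": finger opening in m.
Only numpy, scipy, OpenCV 4.12 (cv2) and the standard library are available. Lean on these libraries where they do the work, as an engineer would, in place of code of your own. Each camera call takes 0.05 s, during which the arm holds its last target.

## Working session

There is one attempt and no reset: what is moved stays moved. The work goes in short steps, Python scripts to look and compute and a tool call to move; the robot and the scene stay as the last step left them, time stands still between calls to the robot, and variables do not carry over. Pictures are saved under pics/ and viewed, and the job is handed in when it is done.

Besides the shell and the picture viewer there is one more tool, called as name(argument=value, ...) on one line, values as JSON. jog_arm: Moves the arm, as the interface text tells. Its arguments: {"type":"object","properties":{"jaw":{"type":"array","items":{"type":"number"}},"linear":{"type":"array","items":{"type":"array","items":{"type":"number"}}},"delta_rot":{"type":"array","items":{"type":"array","items":{"type":"number"}}}},"required":["jaw","linear","delta_rot"]}

```bash
ls; mkdir -p pics
cat > h.py <<'E'
import numpy as np,cv2
from workcell import bot
from scipy.spatial.transform import Rotation as R
def snap(n,tag):
    c=bot.calibration(n); p,d=bot.camera(n)
    cv2.imwrite(f'pics/{tag}.png',p[:,:,::-1]); np.savez(f'pics/{tag}.npz',p=p,d=d,fovy=c['fovy'],cx=c['cx'],cy=c['cy'],o=c['origin'],q=c['orientation'])
def load(tag): return np.load(f'pics/{tag}.npz')
def w(z,u,v,dep=None,zp=None):
    f=200/np.tan(np.radians(float(z['fovy']))/2)
    r=R.from_quat(z['q']).apply([(u-z['cx'])/f,(v-z['cy'])/f,1])
    if zp is not None: return z['o']+r*(zp-z['o'][2])/r[2]
    if dep is None: dep=z['d'][int(round(v)),int(round(u))]
    return z['o']+r*dep
def crop(tag,x0,y0,x1,y1,s,out):
    im=cv2.imread(f'pics/{tag}.png')[y0:y1,x0:x1]
    cv2.imwrite(f'pics/{out}.png',cv2.resize(im,None,fx=s,fy=s,interpolation=cv2.INTER_CUBIC))
E
python3 - <<'E'
from h import *
print(bot.get_obs())
for n in('scene','top'):
    snap(n,n+'0'); print(n,bot.calibration(n))
E
```

```text
pics
{'clock': 0.0, 'joint_pos': array([-1.27199976e+00,  2.41410444e-01,  3.72067747e-03,  1.33521764e+00,
       -4.10697513e-06,  1.57078767e+00]), 'joint_vel': array([ 0.00045219, -0.00087309, -0.00029471, -0.00116711, -0.00025968,
        0.00019152]), 'tau': array([-5.40420151e-04, -3.72316110e+01,  2.52410388e+01,  1.67736236e-02,
       -7.12233532e-05,  1.53858579e-06]), 'eef_pos': array([ 0.14700581, -0.47726748,  0.24741285]), 'tool_rot': array([ 8.04480312e-01, -5.93978378e-01, -8.50374681e-04, -6.25322738e-04]), 'ft_force': array([-0.78951555, -0.33773725, -0.09187355]), 'ft_torque': array([ 0.04935669, -0.00560355,  0.01110543]), 'grip_width': 0.0856027167856795}
scene {'fovy': 55.415744557330775, 'cx': 321.88991207019694, 'cy': 191.1837944594695, 'origin': array([1.43047224, 0.33016049, 0.6863178 ]), 'orientation': array([ 0.54631188,  0.69391844, -0.36757926, -0.29138636])}
top {'fovy': 48.873134292798426, 'cx': 319.091177197794, 'cy': 205.80514936736628, 'origin': array([0.33815432, 0.09484696, 1.14414309]), 'orientation': array([ 0.75086343, -0.65238065,  0.06778081, -0.07752004])}
```

View pics/top0.png

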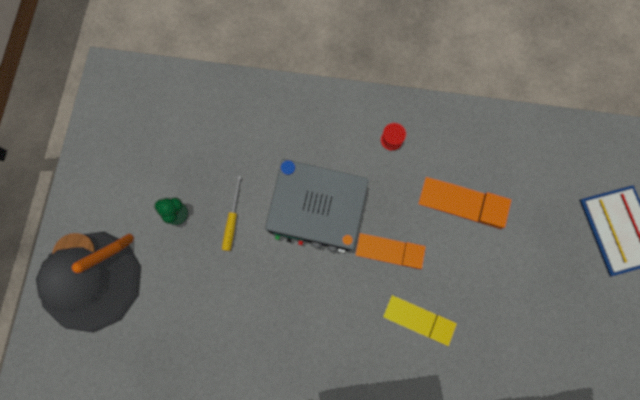

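View pics/scene0.png

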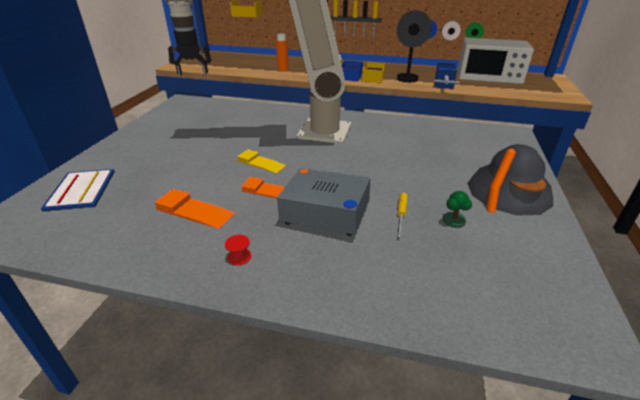

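The wedge candidates in the top view are small orange (390,250), large orange (465,203) and yellow (420,320). The description picks the small orange one. I'll check it in a close crop.

Run:
```python
from h import *
crop('top0',255,150,435,280,4.4,'c0')
z=load('top0')
for u,v,zp in [(403,239,.007),(425,244,.022),(390,250,.007)]: print(w(z,u,v,zp=zp))
```

```text
[ 0.51711838 -0.10087939  0.007     ]
[ 0.50981061 -0.15534107  0.022     ]
[ 0.48394198 -0.07048125  0.007     ]
```

View pics/c0.png

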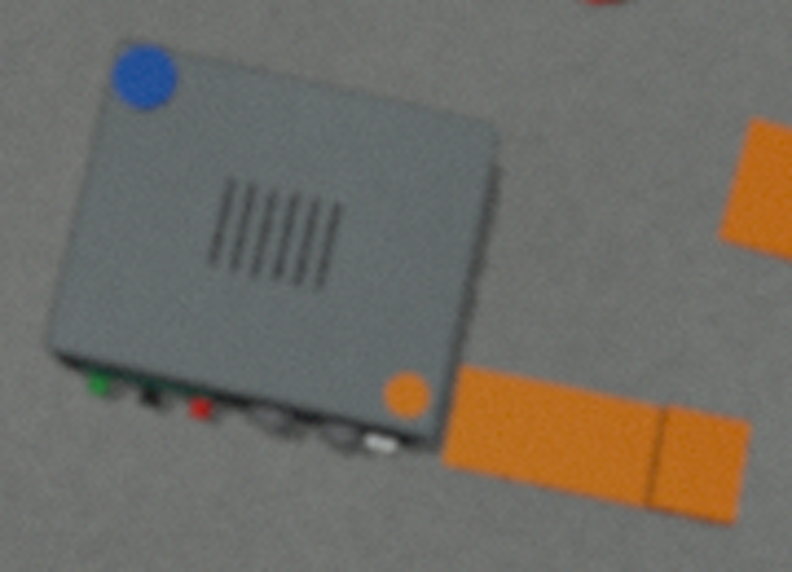

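```bash
cat > m.py <<'E'
from h import *
def dots(tag):
    z=load(tag);h=cv2.cvtColor(z['p'],cv2.COLOR_RGB2HSV)
    mb=(abs(h[...,0].astype(int)-108)<10)&(h[...,1]>150)
    mo=(h[...,0]<20)&(h[...,1]>150)
    out=[]
    for m,(x0,x1,y0,y1),zp in((mb,(265,310,150,185),None),(mo,(335,356,228,250),None)):
        k=np.zeros_like(m);k[y0:y1,x0:x1]=m[y0:y1,x0:x1]
        v,u=np.nonzero(k); dep=np.median(z['d'][v,u]); p=w(z,u.mean(),v.mean(),dep); out.append(p)
        print(len(u),u.mean(),v.mean(),p)
    return out
E
python3 - <<'E'
from m import *
b,o=dots('top0'); z=load('top0')
g=lambda x,y,zp:w(z,x/4.4+255,y/4.4+150,zp=zp)
A=g(750,420,.022);B=g(735,523,.022);C=g(664,408,.022);D=g(648,508,.022)
print(A,B,C,D,np.linalg.norm(A-B))
print('depth z',w(z,385,250)[2],w(z,415,255)[2],w(z,450,280)[2])
ax=(C+D-A-B);print('wedge dir',np.degrees(np.arctan2(ax[1],ax[0])),'perp',np.degrees(np.arctan2((A-B)[1],(A-B)[0])))
# fit with mask minAreaRect
h=cv2.cvtColor(z['p'],cv2.COLOR_RGB2HSV);m=((h[...,0]<20)&(h[...,1]>150)).astype(np.uint8)
m[:, :356]=0;m[:225]=0;m[275:]=0;m[:,432:]=0
c=max(cv2.findContours(m,0,1)[0],key=cv2.contourArea)
P=np.array([w(z,u,v,zp=.012)[:2] for u,v in c[:,0].astype(float)])
print(cv2.minAreaRect((P*1000).astype(np.float32)))
# psu: foot at (-70,-90), pad (70,90)
d=(b-o)[:2];print('dist',np.linalg.norm(d),'psu yaw',np.degrees(np.arctan2(d[1],d[0])-np.arctan2(180,140)))
E
```

```text
134 287.5 167.08955223880596 [0.63724878 0.21428349 0.11102144]
61 347.0 239.4262295081967 [0.48358331 0.04706704 0.09433937]
[ 0.50625192 -0.15683092  0.022     ] [ 0.44584741 -0.15366982  0.022     ] [ 0.50624245 -0.10664168  0.022     ] [ 0.44739105 -0.10327639  0.022     ] 0.06048716756817212
depth z 0.009499004256309451 0.026110715775073512 0.003880558210448859
wedge dir 89.12614590031644 perp -2.9956773848268177
((482.20843505859375, -69.75838470458984), (171.30982971191406, 59.76679229736328), 86.3760986328125)
dist 0.2271000174943677 psu yaw -4.706828706501791
```

```bash
cat >> h.py <<'E'
def plan(p,yaw,tilt=None):
    """shift in tool axes to world p; tool x at yaw deg, tool z down. from measured pose"""
    s=bot.get_obs();r=R.from_quat(s['tool_rot'])
    c,sn=np.cos(np.radians(yaw)),np.sin(np.radians(yaw))
    t=R.from_matrix(np.array([[c,sn,0],[sn,-c,0],[0,0,-1]]).T)
    print('t',s['clock'],'pos',s['eef_pos'].round(4),'lin',r.inv().apply(np.array(p)-s['eef_pos']).round(4),'rot',np.degrees((r.inv()*t).as_rotvec()).round(2),'F',s['ft_force'].round(2),'w',s['grip_width'].round(4))
E
python3 - <<'E'
from h import *
z=load('top0')
g=lambda x,y,zp:w(z,x/4.4+255,y/4.4+150,zp=zp).round(4)
print('flat rear corners',g(664,408,.022),g(648,508,.022),'thin',g(460,367,.001),g(445,465,.001))
print('yellow',[w(z,u,v,zp=.01).round(3) for u,v in((388,297),(456,322),(446,345),(384,315))])
print('spool',w(z,393,130,zp=.05).round(3))
s=bot.get_obs();c=bot.calibration('wrist');r=R.from_quat(s['tool_rot'])
print('wristcam in tool',r.inv().apply(c['origin']-s['eef_pos']),(r.inv()*R.from_quat(c['orientation'])).as_matrix().round(2))
plan([.474,-.20,.15],-2.5)
E
```

```text
flat rear corners [ 0.5062 -0.1066  0.022 ] [ 0.4474 -0.1033  0.022 ] thin [0.5168 0.0123 0.001 ] [0.4578 0.014  0.001 ]
yellow [array([ 0.365, -0.078,  0.01 ]), array([ 0.328, -0.252,  0.01 ]), array([ 0.269, -0.232,  0.01 ]), array([ 0.32 , -0.073,  0.01 ])]
spool [ 0.794 -0.038  0.05 ]
wristcam in tool [-0.00064207 -0.07566192 -0.12648704] [[ 1.   -0.    0.  ]
 [ 0.    0.95  0.3 ]
 [-0.   -0.3   0.95]]Traceback (most recent call last):
  File "<stdin>", line 9, in <module>
  File "h.py", line 22, in plan
    print('t',s['clock'],'pos',s['eef_pos'].round(4),'lin',r.inv().apply(np.array(p)-s['eef_pos']).round(4),'rot',np.degrees((r.inv()*t).as_rotvec()).round(2),'F',s['ft_force'].round(2),'w',s['grip_width'].round(4))
                                                                                                                                                                                              ^^^^^^^^^^^^^^^^^^^^^
AttributeError: 'float' object has no attribute 'round'
```

```bash
sed -i "s/s\['grip_width'\].round(4)/round(float(s['grip_width']),4)/" h.py
python3 - <<'E'
from h import *
plan([.474,-.205,.15],176.3)
E
```

```text
t 0.1 pos [ 0.147  -0.4773  0.2475] lin [-0.1638 -0.3926  0.0978] rot [1.1000e-01 7.0000e-02 1.1082e+02] F [0.41 1.07 0.14] w 0.085
```

jog_arm(jaw=[0.7, 0.7, 0.7, 0.7, 0.7, 0.7, 0.7, 0.7], linear=[[-0.01, -0.025, 0.006], [-0.021, -0.05, 0.012], [-0.031, -0.075, 0.018], [-0.041, -0.1, 0.024], [-0.051, -0.125, 0.03], [-0.062, -0.15, 0.036], [-0.072, -0.175, 0.042], [-0.082, -0.2, 0.048]], delta_rot=[[0, 0, 7], [0, 0, 14], [0, 0, 21], [0, 0, 28], [0, 0, 35], [0, 0, 42], [0, 0, 49], [0, 0, 56]])

```text
clock: 0.77
eef_pos: [0.3148, -0.3393, 0.1996]
tool_rot: [-0.429, 0.903, 0.0, -0.0]
ft_force: [0.9, -0.1, -0.8]
grip_width: 0.0256
```

Run:
```python
from h import *
plan([.474,-.205,.15],176.3)
```

```text
t 0.7667 pos [ 0.3148 -0.3393  0.1996] lin [-0.2048 -0.0384  0.0496] rot [ 5.000e-02 -2.000e-02  5.447e+01] F [ 0.94 -0.07 -0.76] w 0.0256
```

jog_arm(jaw=[0.7, 0.7, 0.7, 0.7, 0.7, 0.7, 0.7, 0.7], linear=[[-0.025, -0.005, 0.006], [-0.05, -0.01, 0.012], [-0.075, -0.014, 0.018], [-0.1, -0.019, 0.024], [-0.125, -0.024, 0.03], [-0.15, -0.029, 0.037], [-0.18, -0.034, 0.043], [-0.205, -0.0384, 0.0496]], delta_rot=[[0, 0, 7], [0, 0, 14], [0, 0, 21], [0, 0, 28], [0, 0, 35], [0, 0, 42], [0, 0, 49], [0, 0, 54.4]])

```text
clock: 1.43
eef_pos: [0.214, -0.3709, 0.169]
tool_rot: [-0.209, 0.975, 0.026, 0.071]
ft_force: [0.5, -0.5, -0.0]
grip_width: 0.0257
```

Run:
```python
from h import *
plan([.474,-.205,.024],176.3)
snap('top','top1')
crop('top1',255,150,455,300,4,'c1')
```

```text
t 1.4333 pos [ 0.214  -0.3709  0.169 ] lin [-0.2798  0.0413  0.1901] rot [ 3.28  8.17 27.83] F [ 0.46 -0.52 -0.05] w 0.0257
```

View pics/c1.png

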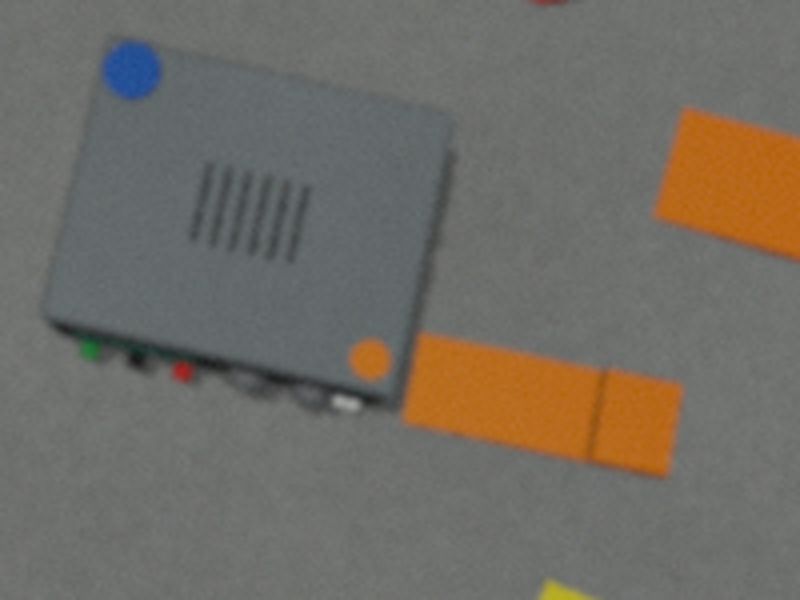

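Run:
```python
from h import *
s=bot.get_obs();print(s['joint_pos'].round(3),s['clock'],s['eef_pos'])
```

```text
[-1.153  0.168 -0.314  1.114  0.148  3.141] 1.4833 [ 0.21053952 -0.36974687  0.16804506]
```

The last joint hit its limit, so the flip doesn't work this way round. I'll turn back and use the unflipped orientation.

jog_arm(jaw=[0.7, 0.7, 0.7, 0.7, 0.7, 0.7, 0.7, 0.7], linear=[[0, 0, 0], [0, 0, 0], [0, 0, 0], [0, 0, 0], [0, 0, 0], [0, 0, 0], [0, 0, 0], [0, 0, 0]], delta_rot=[[0, 0, -7], [0, 0, -14], [0, 0, -21], [0, 0, -28], [0, 0, -35], [0, 0, -42], [0, 0, -49], [0, 0, -56]])

```text
clock: 2.15
eef_pos: [0.2147, -0.3704, 0.1692]
tool_rot: [-0.645, 0.76, -0.01, 0.075]
ft_force: [-0.4, 1.3, 0.1]
grip_width: 0.0257
```

Run:
```python
from h import *
plan([.474,-.205,.15],-3.7)
print(bot.get_obs()['joint_pos'].round(3))
```

```text
t 2.15 pos [ 0.2147 -0.3704  0.1692] lin [-0.2009 -0.2243  0.0653] rot [ -9.71  -1.04 -95.42] F [-0.39  1.26  0.09] w 0.0257
[-1.145  0.169 -0.309  1.113  0.15   2.157]
```

jog_arm(jaw=[0.7, 0.7, 0.7, 0.7, 0.7, 0.7, 0.7, 0.7], linear=[[-0.01, -0.013, 0.0], [-0.025, -0.027, 0.0], [-0.037, -0.042, 0.005], [-0.05, -0.056, 0.012], [-0.063, -0.07, 0.018], [-0.075, -0.084, 0.024], [-0.088, -0.098, 0.03], [-0.1, -0.112, 0.032]], delta_rot=[[-0.7, 0, -6.5], [-1.4, -0.1, -13], [-2, -0.2, -20], [-2.7, -0.3, -27], [-3.4, -0.4, -34], [-4.1, -0.4, -41], [-4.8, -0.5, -47.5], [-5.4, -0.6, -54]])

```text
clock: 2.82
eef_pos: [0.3449, -0.288, 0.1595]
tool_rot: [0.923, -0.384, 0.005, -0.037]
ft_force: [-0.7, -0.1, 0.1]
grip_width: 0.0258
```

Run:
```python
from h import *
plan([.474,-.205,.15],-3.7)
print(bot.get_obs()['joint_pos'].round(3))
```

```text
t 2.8167 pos [ 0.3449 -0.288   0.1595] lin [ 0.0325 -0.149   0.0195] rot [ -4.3   -0.39 -41.43] F [-0.71 -0.15  0.09] w 0.0258
[-0.741  0.216 -0.271  1.101  0.072  1.617]
```

jog_arm(jaw=[0.7, 0.7, 0.7, 0.7, 0.7, 0.7, 0.7, 0.7], linear=[[0.005, -0.022, 0.003], [0.009, -0.044, 0.006], [0.014, -0.066, 0.009], [0.019, -0.088, 0.012], [0.024, -0.11, 0.015], [0.029, -0.132, 0.018], [0.0325, -0.149, 0.0195], [0.0325, -0.149, 0.0195]], delta_rot=[[-0.6, 0, -6], [-1.2, -0.1, -12], [-1.9, -0.2, -18], [-2.5, -0.2, -24], [-3.1, -0.3, -30], [-3.7, -0.3, -36], [-4.3, -0.4, -41.4], [-4.3, -0.4, -41.4]])

```text
clock: 3.48
eef_pos: [0.4767, -0.205, 0.1506]
tool_rot: [0.999, -0.032, 0.001, 0.0]
ft_force: [-0.5, 0.0, -0.9]
grip_width: 0.0252
```

Run:
```python
from h import *
plan([.474,-.205,.026],-3.7)
print(bot.get_obs()['joint_pos'].round(3))
snap('wrist','w1')
```

```text
t 3.4833 pos [ 0.4767 -0.205   0.1506] lin [-0.003   0.0002  0.1246] rot [ 0.02 -0.14  0.  ] F [-0.54  0.04 -0.9 ] w 0.0252
[-4.060e-01  3.390e-01 -1.230e-01  1.106e+00  1.000e-03  1.229e+00]
```

View pics/w1.png

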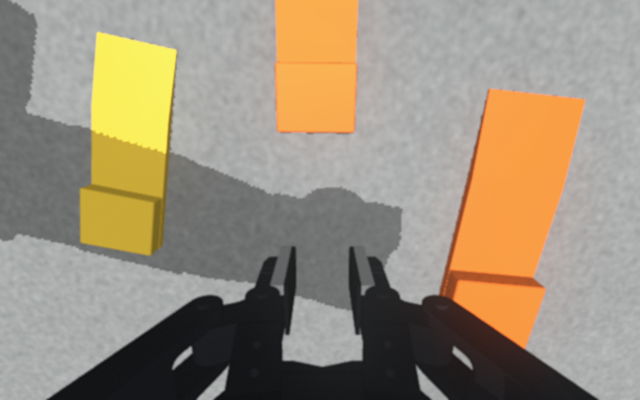

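Run:
```python
from h import *
z=load('w1')
for u,v,zp in((277,132,.022),(354,132,.022),(276,63,.022),(356,63,.022),(275,0,.007),(358,0,.007),(442,293,.03),(447,274,.03)): print(w(z,u,v,zp=zp).round(4))
```

```text
[ 0.4449 -0.1505  0.022 ]
[ 0.5042 -0.1544  0.022 ]
[ 0.4494 -0.1015  0.022 ]
[ 0.5073 -0.1052  0.022 ]
[ 0.4514 -0.0576  0.007 ]
[ 0.5118 -0.0614  0.007 ]
[ 0.5755 -0.2971  0.03  ]
[ 0.5789 -0.2785  0.03  ]
```

jog_arm(jaw=[0.7, 0.7, 0.7, 0.7, 0.7, 0.7, 0.7, 0.7], linear=[[-0.004, 0, 0.02], [-0.005, 0, 0.045], [-0.005, 0, 0.07], [-0.005, 0, 0.09], [-0.005, 0, 0.11], [-0.005, 0, 0.12], [-0.005, 0, 0.1255], [-0.005, 0, 0.1265]], delta_rot=[[0, 0, 0], [0, 0, 0], [0, 0, 0], [0, 0, 0], [0, 0, 0], [0, 0, 0], [0, 0, 0], [0, 0, 0]])

```text
clock: 4.2
eef_pos: [0.4684, -0.207, 0.0239]
tool_rot: [0.999, -0.036, -0.0, 0.0]
ft_force: [0.2, 0.6, 0.2]
grip_width: 0.0259
```

Run:
```python
from h import *
plan([.474,-.165,.024],-3.7)
snap('wrist','w2')
```

```text
t 4.2 pos [ 0.4684 -0.207   0.0239] lin [ 0.0025 -0.0423 -0.0001] rot [ 0.02  0.02 -0.46] F [0.21 0.62 0.18] w 0.0259
```

View pics/w2.png

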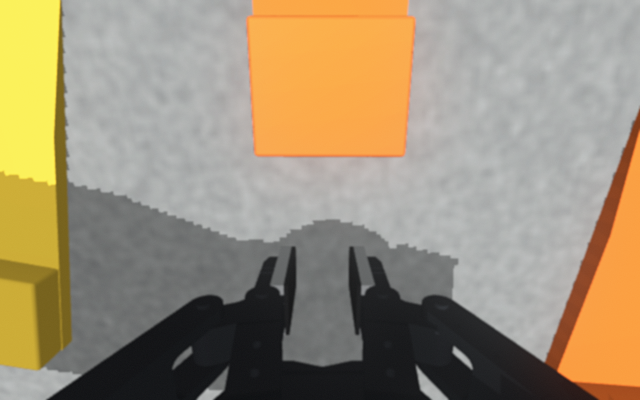

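jog_arm(jaw=[0.7, 0.7, 0.7, 0.7, 0.7, 0.7, 0.7, 0.7], linear=[[0.002, -0.006, 0], [0.0035, -0.014, 0], [0.0035, -0.022, 0], [0.0035, -0.028, 0], [0.0035, -0.033, 0], [0.0035, -0.037, 0], [0.0035, -0.041, 0], [0.0035, -0.045, 0]], delta_rot=[[0, 0, -0.3], [0, 0, -0.3], [0, 0, -0.3], [0, 0, -0.3], [0, 0, -0.3], [0, 0, -0.3], [0, 0, -0.3], [0, 0, -0.3]])

```text
clock: 4.92
eef_pos: [0.4763, -0.1619, 0.0248]
tool_rot: [0.999, -0.033, 0.001, 0.001]
ft_force: [0.4, -0.9, 0.2]
grip_width: 0.0256
```

Run:
```python
from h import *
plan([.482,-.046,.024],-3.7)
snap('wrist','w3')
```

```text
t 4.9167 pos [ 0.4763 -0.1619  0.0248] lin [-0.002  -0.1161  0.0006] rot [ 0.08 -0.11 -0.07] F [ 0.39 -0.94  0.15] w 0.0256
```

View pics/w3.png

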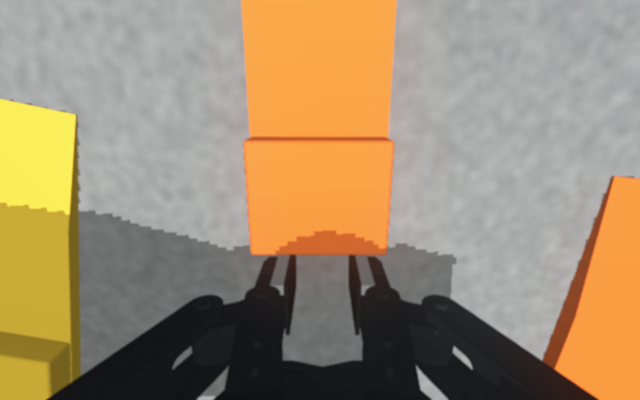

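jog_arm(jaw=[0.7, 0.7, 0.7, 0.7, 0.7, 0.7, 0.7, 0.7], linear=[[-0.001, -0.003, 0], [-0.001, -0.006, 0], [-0.001, -0.01, 0], [-0.001, -0.014, 0], [-0.001, -0.018, 0], [-0.001, -0.022, 0], [-0.001, -0.026, 0], [-0.001, -0.03, 0]], delta_rot=[[0, 0, 0], [0, 0, 0], [0, 0, 0], [0, 0, 0], [0, 0, 0], [0, 0, 0], [0, 0, 0], [0, 0, 0]])

```text
clock: 5.63
eef_pos: [0.4772, -0.1326, 0.0247]
tool_rot: [0.999, -0.033, 0.001, 0.002]
ft_force: [-1.0, -7.7, 0.5]
grip_width: 0.0254
```

Run:
```python
from h import *
plan([.482,-.046,.024],-3.7)
snap('wrist','w4');snap('top','top4');crop('top4',255,150,455,300,4,'c4')
```

```text
t 5.6333 pos [ 0.4772 -0.1326  0.0247] lin [-0.0009 -0.0867  0.0004] rot [ 0.17 -0.1  -0.09] F [-1.01 -7.68  0.49] w 0.0254
```

View pics/w4.png

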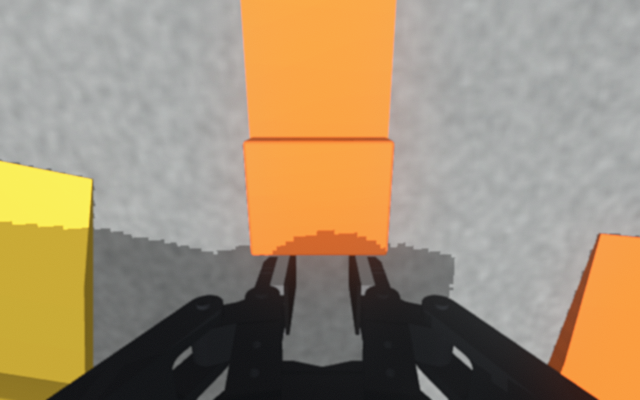

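View pics/c4.png

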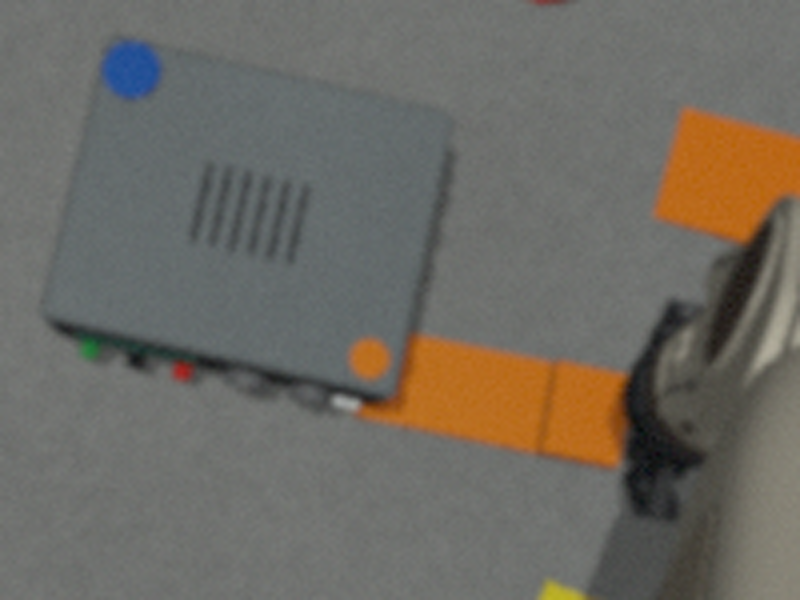

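jog_arm(jaw=[0.7, 0.7, 0.7, 0.7, 0.7, 0.7, 0.7, 0.7], linear=[[0, -0.003, 0], [0, -0.006, 0], [0, -0.01, 0], [0, -0.014, 0], [0, -0.018, 0], [0, -0.022, 0], [0, -0.026, 0], [0, -0.03, 0]], delta_rot=[[0, 0, 0], [0, 0, 0], [0, 0, 0], [0, 0, 0], [0, 0, 0], [0, 0, 0], [0, 0, 0], [0, 0, 0]])

```text
clock: 6.4
eef_pos: [0.4792, -0.1038, 0.0247]
tool_rot: [0.999, -0.034, 0.001, 0.002]
ft_force: [0.3, -6.3, 0.4]
grip_width: 0.0257
```

Run:
```python
from m import *
plan([.482,-.046,.024],-3.7)
snap('wrist','w5');snap('top','top5');crop('top5',255,150,455,300,4,'c5')
dots('top1');dots('top4');dots('top5')
```

```text
t 6.4 pos [ 0.4792 -0.1038  0.0247] lin [-0.0011 -0.0578  0.0004] rot [ 0.25 -0.11 -0.16] F [ 0.29 -6.32  0.35] w 0.0257
132 287.54545454545456 167.08333333333334 [0.63719577 0.21414241 0.11131212]
61 347.0 239.4262295081967 [0.48358481 0.04706655 0.09432858]
133 287.42105263157896 166.95488721804512 [0.63755046 0.21452336 0.11105504]
70 347.8 239.97142857142856 [0.48250791 0.04501435 0.09462455]
130 286.9923076923077 166.27692307692308 [0.64027109 0.21629423 0.10706281]
79 348.34177215189874 239.78481012658227 [0.48271275 0.04393391 0.09768557]
```

View pics/w5.png

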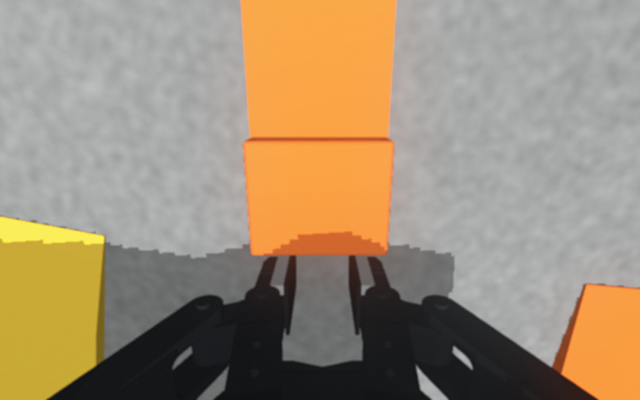

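View pics/c5.png

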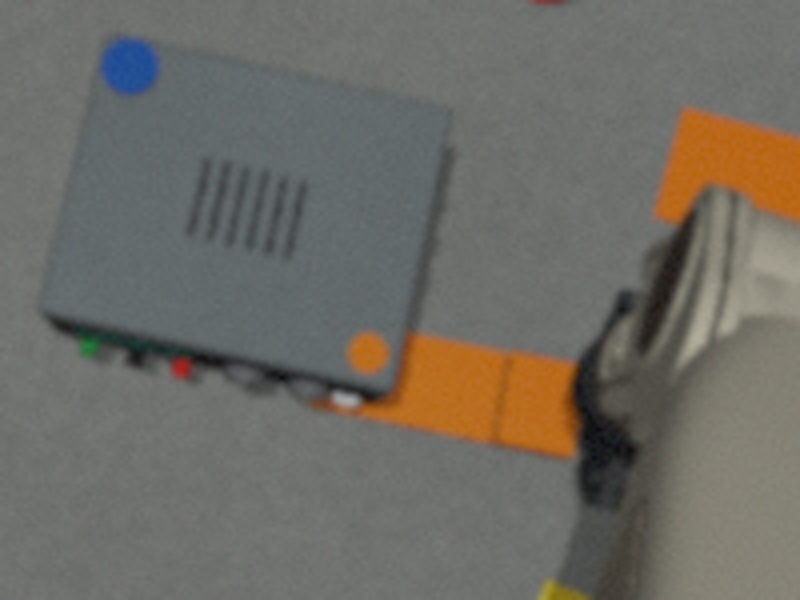

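jog_arm(jaw=[0.7, 0.7, 0.7, 0.7, 0.7, 0.7, 0.7, 0.7], linear=[[0, -0.003, 0], [0, -0.006, 0], [0, -0.01, 0], [0, -0.014, 0], [0, -0.018, 0], [0, -0.022, 0], [0, -0.026, 0], [0, -0.03, 0]], delta_rot=[[0, 0, 0], [0, 0, 0], [0, 0, 0], [0, 0, 0], [0, 0, 0], [0, 0, 0], [0, 0, 0], [0, 0, 0]])

```text
clock: 7.17
eef_pos: [0.4811, -0.0733, 0.0246]
tool_rot: [0.999, -0.034, 0.001, 0.001]
ft_force: [-0.3, -5.2, -0.0]
grip_width: 0.0257
```

Run:
```python
from m import *
plan([.482,-.046,.024],-3.7)
snap('wrist','w6');snap('top','top6');crop('top6',255,150,455,300,4,'c6')
dots('top6')
```

```text
t 7.1667 pos [ 0.4811 -0.0733  0.0246] lin [-0.0009 -0.0273  0.0006] rot [ 0.16 -0.1  -0.14] F [-0.32 -5.2  -0.01] w 0.0257
130 286.8076923076923 165.9 [0.64174792 0.21712851 0.10504823]
84 348.51190476190476 239.4047619047619 [0.48346073 0.04372206 0.09923326]
```

View pics/w6.png

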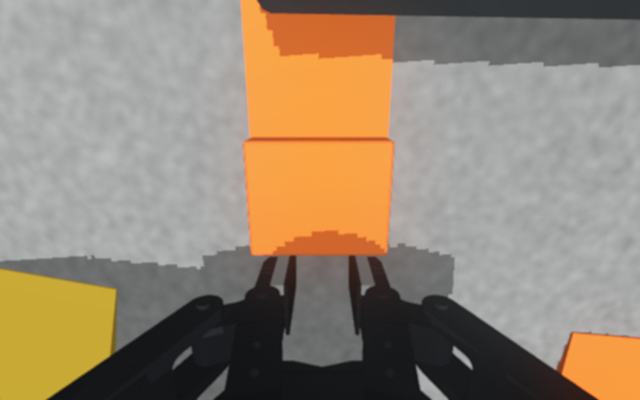

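View pics/c6.png

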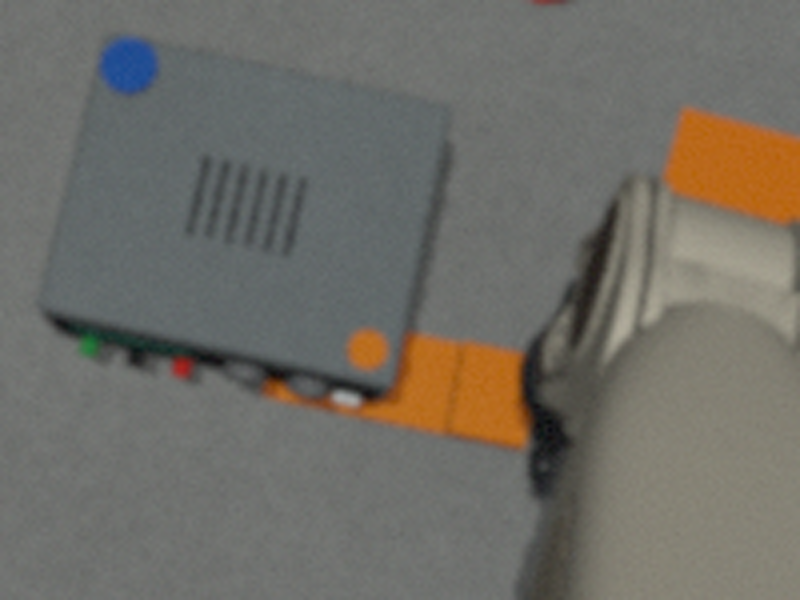

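```bash
python3 - <<'E'
from h import *
z=load('w6')
for u,v,zp in((262,12,.02),(395,15,.02),(600,18,.02),(244,140,.022),(393,140,.022),(249,254,.022),(387,254,.022)): print((u,v),w(z,u,v,zp=zp).round(4))
E
python3 -c "
import sys;sys.path.insert(0,'.')
"
python3 - <<'E'
from h import *
crop('w6',220,0,420,150,4,'c6w')
E
```

```text
(262, 12) [0.466  0.0343 0.02  ]
(395, 15) [0.5133 0.0301 0.02  ]
(600, 18) [0.5868 0.0243 0.02  ]
(244, 140) [ 0.4537 -0.01    0.022 ]
(393, 140) [ 0.5121 -0.0139  0.022 ]
(249, 254) [ 0.449  -0.0593  0.022 ]
(387, 254) [ 0.5095 -0.0634  0.022 ]
```

View pics/c6w.png

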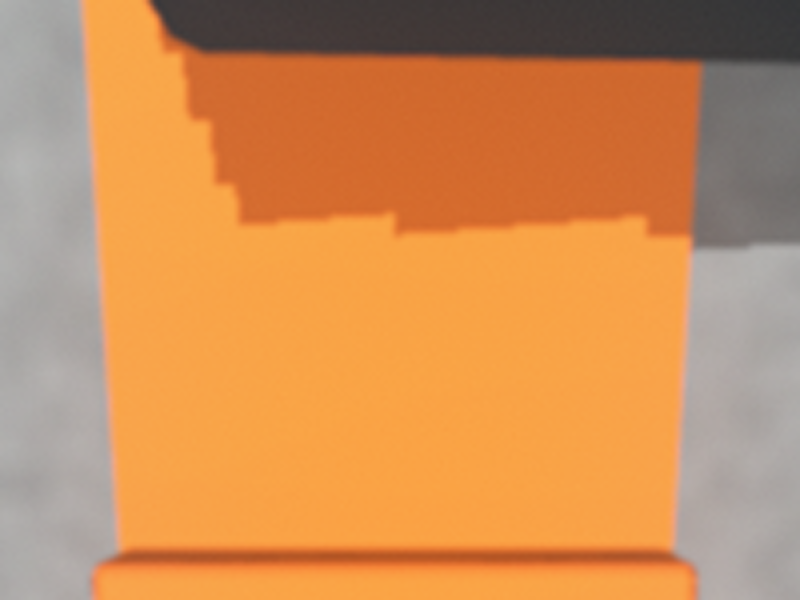

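jog_arm(jaw=[0.7, 0.7, 0.7, 0.7, 0.7, 0.7, 0.7, 0.7], linear=[[0, -0.002, 0], [0, -0.005, 0], [0, -0.008, 0], [0, -0.011, 0], [0, -0.014, 0], [0, -0.016, 0], [0, -0.018, 0], [0, -0.02, 0]], delta_rot=[[0, 0, 0], [0, 0, 0], [0, 0, 0], [0, 0, 0], [0, 0, 0], [0, 0, 0], [0, 0, 0], [0, 0, 0]])

```text
clock: 7.93
eef_pos: [0.4823, -0.0553, 0.0246]
tool_rot: [0.999, -0.034, 0.001, 0.004]
ft_force: [-1.3, -11.3, 0.8]
grip_width: 0.0257
```

jog_arm(jaw=[0.7, 0.7, 0.7, 0.7, 0.7, 0.7, 0.7, 0.7], linear=[[0, -0.002, 0], [0, -0.004, 0], [0, -0.006, 0], [0, -0.008, 0], [0, -0.0085, 0], [0, -0.0085, 0], [0, -0.0085, 0], [0, -0.0085, 0]], delta_rot=[[0, 0, 0], [0, 0, 0], [0, 0, 0], [0, 0, 0], [0, 0, 0], [0, 0, 0], [0, 0, 0], [0, 0, 0]])

```text
clock: 8.6
eef_pos: [0.4829, -0.0462, 0.0246]
tool_rot: [0.999, -0.034, 0.001, 0.003]
ft_force: [-1.2, -7.9, 1.9]
grip_width: 0.0257
```

Run:
```python
from m import *
plan([.482,-.046,.024],-3.7)
snap('wrist','w7');snap('top','top7');snap('scene','s7');crop('top7',255,150,455,300,4,'c7')
dots('top7')
```

```text
t 8.6 pos [ 0.4829 -0.0462  0.0246] lin [-0.0009 -0.0002  0.0006] rot [ 0.34 -0.1  -0.18] F [-1.21 -7.9   1.9 ] w 0.0257
129 286.7674418604651 165.85271317829458 [0.64174212 0.21720022 0.10543004]
83 348.34939759036143 239.46987951807228 [0.48323029 0.04409393 0.09938562]
```

View pics/w7.png

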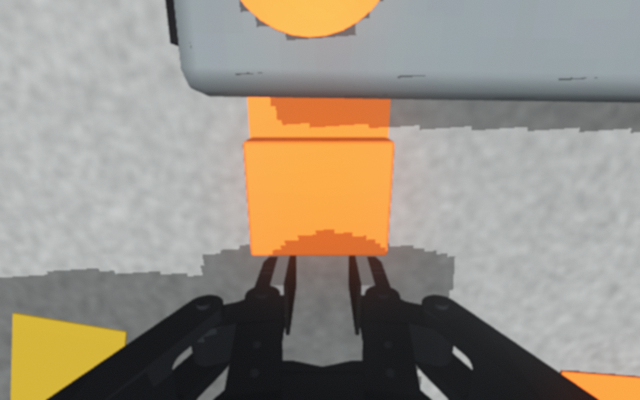

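View pics/c7.png

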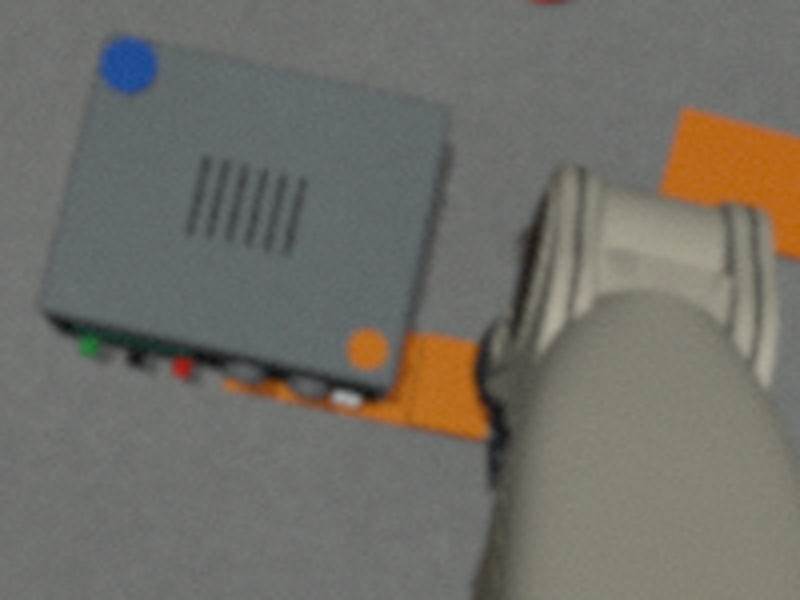

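Run:
```python
from h import *
z=load('w7')
for u,v,zp in((320,98,.02),(320,90,.1),(320,97,.1),(319,139,.022),(311,0,.1),(319,254,.022)): print((u,v),w(z,u,v,zp=zp).round(4), w(z,u,v).round(4))
```

```text
(320, 98) [0.4864 0.0307 0.02  ] [0.4863 0.0307 0.0076]
(320, 90) [0.4868 0.0321 0.1   ] [0.487  0.0311 0.1507]
(320, 97) [0.4868 0.0311 0.1   ] [0.4867 0.0311 0.0974]
(319, 139) [0.4849 0.0155 0.022 ] [0.4849 0.015  0.0179]
(311, 0) [0.4864 0.0438 0.1   ] [0.487  0.0311 0.1507]
(319, 254) [ 0.4814 -0.0343  0.022 ] [ 0.4814 -0.0343  0.0222]
```

jog_arm(jaw=[0.7, 0.7, 0.7, 0.7, 0.7, 0.7, 0.7, 0.7], linear=[[0, 0.004, 0], [0, 0.012, 0], [0, 0.024, 0], [0, 0.036, 0], [0, 0.04, -0.02], [0, 0.04, -0.05], [0, 0.04, -0.085], [0, 0.04, -0.12]], delta_rot=[[0, 0, 0], [0, 0, 0], [0, 0, 0], [0, 0, 0], [0, 0, 0], [0, 0, 0], [0, 0, 0], [0, 0, 0]])

```text
clock: 9.42
eef_pos: [0.4791, -0.0846, 0.1452]
tool_rot: [0.999, -0.034, -0.0, 0.0]
ft_force: [1.0, 0.1, 0.2]
grip_width: 0.0258
```

Run:
```python
from m import *
plan([.6417,.2172,.2],-3.7)
snap('wrist','w8');snap('top','top8')
```

```text
t 9.4167 pos [ 0.4791 -0.0846  0.1452] lin [ 0.142  -0.312  -0.0549] rot [ 0.01  0.03 -0.15] F [1.05 0.13 0.18] w 0.0258
```

View pics/w8.png

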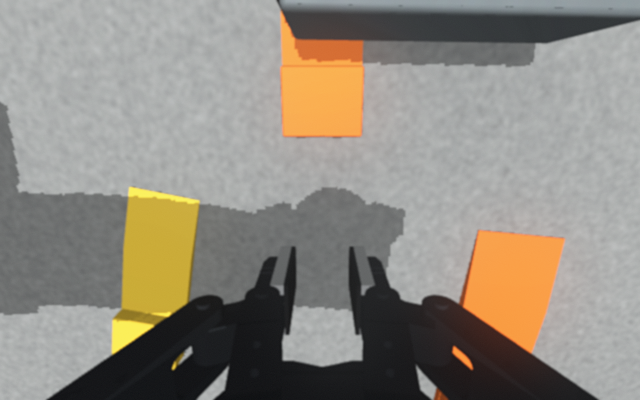

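jog_arm(jaw=[1, 1, 1, 1, 1, 1, 1, 1], linear=[[0, 0, -0.03], [0.01, -0.02, -0.055], [0.025, -0.05, -0.06], [0.04, -0.08, -0.06], [0.053, -0.115, -0.06], [0.068, -0.15, -0.06], [0.083, -0.185, -0.06], [0.097, -0.215, -0.06]], delta_rot=[[0, 0, 0], [0, 0, 0], [0, 0, 0], [0, 0, 0], [0, 0, 0], [0, 0, 0], [0, 0, 0], [0, 0, 0]])

```text
clock: 10.18
eef_pos: [0.5916, 0.1259, 0.2036]
tool_rot: [0.999, -0.033, 0.0, 0.0]
ft_force: [0.6, -0.5, 0.1]
grip_width: -0.0002
```

jog_arm(jaw=[1, 1, 1, 1, 1, 1, 1, 1], linear=[[0.012, -0.027, 0], [0.025, -0.054, 0], [0.036, -0.075, 0], [0.043, -0.09, 0], [0.045, -0.097, 0], [0.045, -0.097, 0.01], [0.045, -0.097, 0.02], [0.045, -0.097, 0.03]], delta_rot=[[0, 0, 0], [0, 0, 0], [0, 0, 0], [0, 0, 0], [0, 0, 0], [0, 0, 0], [0, 0, 0], [0, 0, 0]])

```text
clock: 10.85
eef_pos: [0.6417, 0.2167, 0.1729]
tool_rot: [0.999, -0.034, 0.0, 0.001]
ft_force: [0.2, 0.6, -0.4]
grip_width: -0.0001
```

Run:
```python
from m import *
plan([.6417,.2172,.121],-3.7)
z=bot.get_obs(); 
snap('wrist','w9');dots('top8')
```

```text
t 10.85 pos [0.6417 0.2167 0.1729] lin [-0.     -0.0006  0.0519] rot [ 0.1  -0.01 -0.15] F [ 0.25  0.61 -0.42] w -0.0001
128 286.7734375 165.9375 [0.6416005  0.21718062 0.10518784]
82 348.4268292682927 239.5 [0.48314923 0.04391414 0.0996388 ]
```

View pics/w9.png

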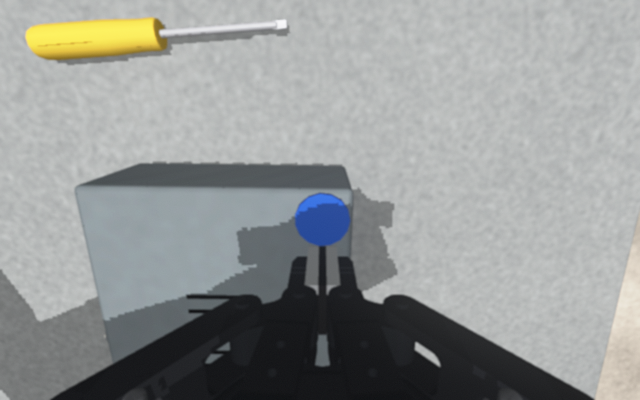

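jog_arm(jaw=[1, 1, 1, 1, 1, 1, 1, 1], linear=[[0, 0, 0.01], [0, 0, 0.02], [0, 0, 0.03], [0, 0, 0.037], [0, 0, 0.041], [0, 0, 0.044], [0, 0, 0.046], [0, 0, 0.046]], delta_rot=[[0, 0, 0], [0, 0, 0], [0, 0, 0], [0, 0, 0], [0, 0, 0], [0, 0, 0], [0, 0, 0], [0, 0, 0]])

```text
clock: 11.57
eef_pos: [0.6424, 0.2182, 0.1283]
tool_rot: [0.999, -0.033, 0.001, 0.0]
ft_force: [0.2, -0.5, -0.2]
grip_width: 0.0003
```

Run:
```python
from m import *
print(w(load('w9'),323,219,zp=.104))
plan([.6417,.2172,.121],-3.7)
snap('wrist','w10');crop('w10',220,150,420,300,4,'c10')
```

```text
[0.64160024 0.21975984 0.104     ]
t 11.5667 pos [0.6424 0.2182 0.1283] lin [-0.0007  0.0011  0.0073] rot [ 0.05 -0.09 -0.07] F [ 0.16 -0.52 -0.2 ] w 0.0003
```

View pics/c10.png

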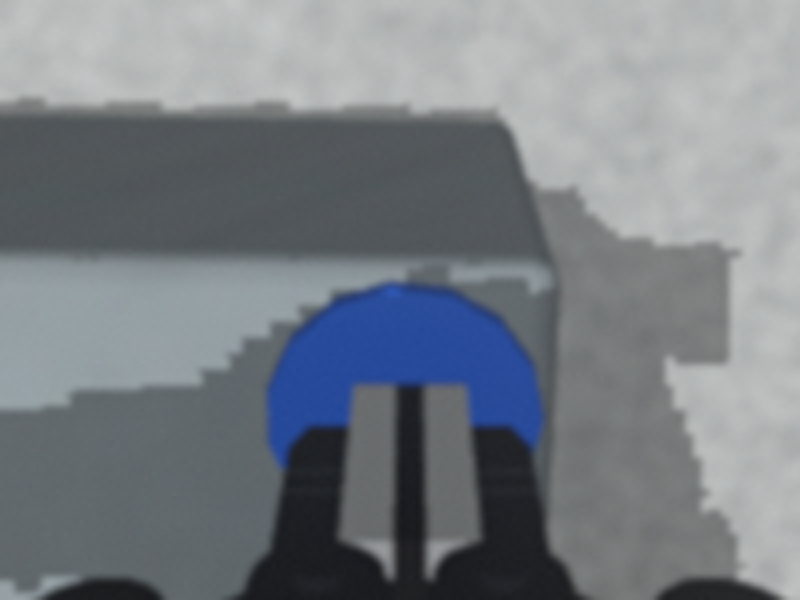

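jog_arm(jaw=[1, 1, 1, 1, 1, 1, 1, 1], linear=[[0, 0, 0.0015], [0, 0, 0.003], [0, 0, 0.004], [0, 0, 0.005], [0, 0, 0.0055], [0, 0, 0.006], [0, 0, 0.0065], [0, 0, 0.0065]], delta_rot=[[0, 0, 0], [0, 0, 0], [0, 0, 0], [0, 0, 0], [0, 0, 0], [0, 0, 0], [0, 0, 0], [0, 0, 0]])

```text
clock: 12.28
eef_pos: [0.6424, 0.2182, 0.1219]
tool_rot: [0.999, -0.033, 0.001, 0.001]
ft_force: [-0.1, 0.1, -0.6]
grip_width: 0.0001
```

jog_arm(jaw=[1, 1, 1, 1, 1, 1, 1, 1], linear=[[0, 0, 0.0003], [0, 0, 0.0006], [0, 0, 0.0009], [0, 0, 0.0012], [0, 0, 0.0015], [0, 0, 0.0015], [0, 0, 0.0015], [0, 0, 0.0015]], delta_rot=[[0, 0, 0], [0, 0, 0], [0, 0, 0], [0, 0, 0], [0, 0, 0], [0, 0, 0], [0, 0, 0], [0, 0, 0]])

```text
clock: 12.95
eef_pos: [0.6425, 0.2182, 0.1208]
tool_rot: [0.999, -0.033, 0.001, 0.0]
ft_force: [-0.6, -0.4, 2.4]
grip_width: 0.0001
```

jog_arm(jaw=[1, 1, 1, 1, 1, 1, 1, 1], linear=[[0, 0, 0.0002], [0, 0, 0.0004], [0, 0, 0.0006], [0, 0, 0.0008], [0, 0, 0.0008], [0, 0, 0.0008], [0, 0, 0.0008], [0, 0, 0.0008]], delta_rot=[[0, 0, 0], [0, 0, 0], [0, 0, 0], [0, 0, 0], [0, 0, 0], [0, 0, 0], [0, 0, 0], [0, 0, 0]])

```text
clock: 13.62
eef_pos: [0.6426, 0.2182, 0.1207]
tool_rot: [0.999, -0.033, 0.001, 0.0]
ft_force: [-2.5, -1.2, 5.6]
grip_width: -0.0002
```

jog_arm(jaw=[1, 1, 1, 1, 1, 1, 1, 1], linear=[[0, 0, 0.0003], [0, 0, 0.0006], [0, 0, 0.0009], [0, 0, 0.001], [0, 0, 0.001], [0, 0, 0.001], [0, 0, 0.001], [0, 0, 0.001]], delta_rot=[[0, 0, 0], [0, 0, 0], [0, 0, 0], [0, 0, 0], [0, 0, 0], [0, 0, 0], [0, 0, 0], [0, 0, 0]])

```text
clock: 14.28
eef_pos: [0.6427, 0.2183, 0.1206]
tool_rot: [0.999, -0.033, 0.002, 0.0]
ft_force: [-3.0, -1.0, 8.3]
grip_width: 0.0
```

Run:
```python
from m import *
plan([.6417,.2172,.121],-3.7)
snap('top','top11');snap('wrist','w11');dots('top11')
crop('top11',255,150,455,300,4,'c11')
```

```text
t 14.2833 pos [0.6427 0.2183 0.1206] lin [-0.0009  0.0011 -0.0004] rot [ 0.02 -0.19 -0.08] F [-3.   -1.03  8.26] w 0.0
0 nan nan [nan nan nan]
90 348.23333333333335 239.36666666666667 [0.48340869 0.04440948 0.0995919 ]
  return _methods._mean(a, axis=axis, dtype=dtype,
  ret = ret.dtype.type(ret / rcount)
m.py:9: RuntimeWarning: Mean of empty slice.
  v,u=np.nonzero(k); dep=np.median(z['d'][v,u]); p=w(z,u.mean(),v.mean(),dep); out.append(p)
  ret = ret.dtype.type(ret / rcount)
m.py:10: RuntimeWarning: Mean of empty slice.
  print(len(u),u.mean(),v.mean(),p)
```

View pics/c11.png

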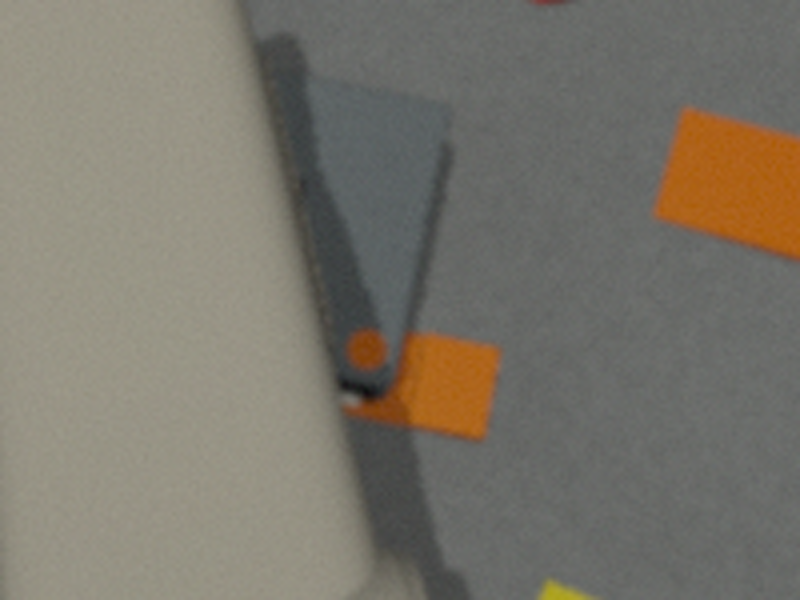

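Under 8.3 N the pad did not sink and the orange dot did not rise. I'll retreat now.

jog_arm(jaw=[1, 1, 1, 1, 1, 1, 1, 1], linear=[[0, 0, -0.003], [0, 0, -0.015], [0, 0, -0.035], [0, 0, -0.06], [0, 0, -0.09], [0, 0, -0.115], [0, 0, -0.13], [0, 0, -0.13]], delta_rot=[[0, 0, 0], [0, 0, 0], [0, 0, 0], [0, 0, 0], [0, 0, 0], [0, 0, 0], [0, 0, 0], [0, 0, 0]])

```text
clock: 15.05
eef_pos: [0.6441, 0.219, 0.2532]
tool_rot: [0.999, -0.033, 0.005, -0.001]
ft_force: [0.2, 0.4, 0.4]
grip_width: -0.0005
```

jog_arm(jaw=[1, 1, 1, 1, 1, 1, 1, 1], linear=[[-0.015, 0.02, 0], [-0.03, 0.05, 0], [-0.045, 0.085, 0], [-0.06, 0.12, 0], [-0.08, 0.155, 0], [-0.1, 0.19, 0], [-0.12, 0.225, 0], [-0.13, 0.25, 0]], delta_rot=[[0, 0, 0], [0, 0, 0], [0, 0, 0], [0, 0, 0], [0, 0, 0], [0, 0, 0], [0, 0, 0], [0, 0, 0]])

```text
clock: 15.72
eef_pos: [0.4925, -0.0247, 0.2469]
tool_rot: [0.999, -0.034, -0.001, 0.001]
ft_force: [0.0, -0.1, 0.2]
grip_width: 0.0002
```

jog_arm(jaw=[1, 1, 1, 1, 1, 1, 1, 1], linear=[[-0.01, 0.02, 0], [-0.025, 0.05, 0], [-0.04, 0.08, 0], [-0.055, 0.11, 0], [-0.07, 0.14, 0], [-0.085, 0.16, 0], [-0.09, 0.17, 0], [-0.09, 0.17, 0]], delta_rot=[[0, 0, 0], [0, 0, 0], [0, 0, 0], [0, 0, 0], [0, 0, 0], [0, 0, 0], [0, 0, 0], [0, 0, 0]])

```text
clock: 16.38
eef_pos: [0.393, -0.1877, 0.2472]
tool_rot: [0.999, -0.035, -0.0, 0.0]
ft_force: [0.2, -0.2, 0.9]
grip_width: 0.0001
```

Run:
```python
from m import *
plan([.6417,.2172,.121],-3.7)
snap('top','top12');snap('scene','s12');dots('top12')
crop('top12',255,150,455,300,4,'c12')
```

```text
t 16.3833 pos [ 0.393  -0.1877  0.2472] lin [ 0.2198 -0.4214  0.1258] rot [ 0.03  0.05 -0.32] F [ 0.23 -0.16  0.91] w 0.0001
129 286.83720930232556 165.86046511627907 [0.64190946 0.21709298 0.10487244]
83 348.34939759036143 239.46987951807228 [0.48316322 0.04411739 0.09986857]
```

View pics/top12.png

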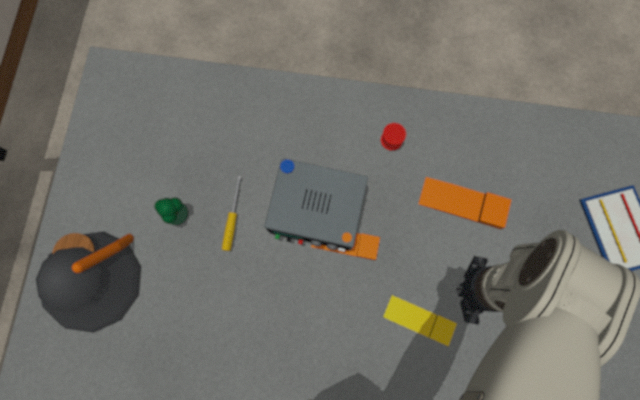

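View pics/c12.png

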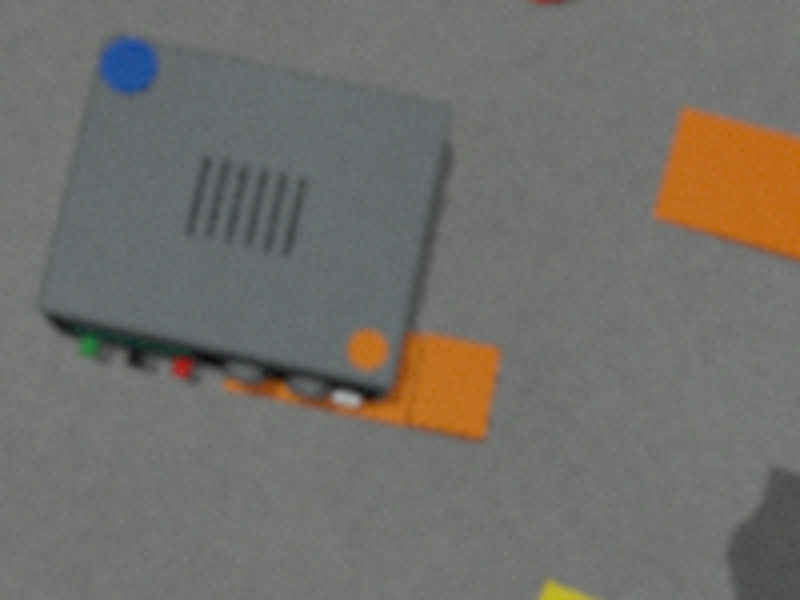

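View pics/s12.png

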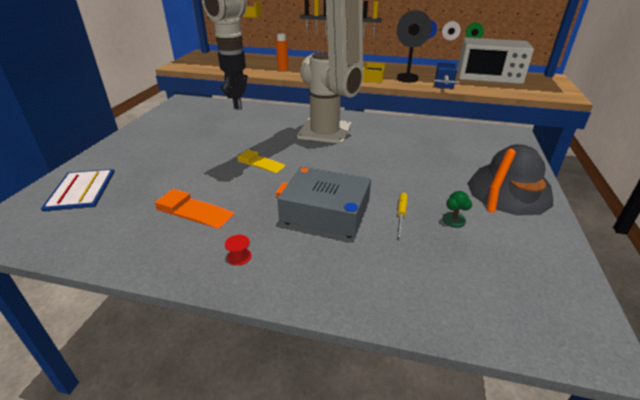

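The final top view shows the orange dot at (347,237) and the wedge back at about (378,247). The case is level, the arm is clear and the bystanders have not moved.

Run:
```python
from h import *
print(bot.job_done())
```

```text
the job is handed in; nothing more can be done
None
```

I slid the small orange wedge about 115 mm, thin end first, until the short red foot stood near the middle of its flat top. I then pressed the blue pad, moved clear and handed the job in at about 16.5 s.

- **Wedge position:** the gap from block to case measured about 15.5 mm, where 15 mm means the foot is midway on the flat. The push force read between the moves was 5 to 11 N.
- **Level:** the pad top now reads about 105 mm (111 mm at the start). The case top at the orange dot reads about 100 mm (94 mm at the start).
- **Rocking check:** I pressed the pad to 8.3 N. The fingertips moved only about 0.2 mm from first contact, and the orange dot did not rise. The arm's shadow and body hid the pad from the top camera during the press, so I could check only the dot and the tool height.
- **Other things:** the final pictures show the bystanders and look-alikes where they were, and the arm clear of everything.
- **What went wrong:** early on, a turn of the tool ran the last joint up to its limit; it read 3.141 against a range of 3.14. I turned back and used the opposite orientation. Nothing was touched then.

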